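Press a brake piston home behind the caliper lip and hold it

ROBOT

A 6-joint arm with a two-finger parallel gripper is mounted at the origin on the work surface. World frame = base frame: x ahead of the robot, y to its left, z up, the work surface at z = 0. Lengths are in m, angles in degrees, forces in N, time in s.
With the tool pointing down it reaches from about 0.25 to 0.725 m from the base axis. Payload 9.7 kg.
Tool frame: the origin (TCP) lies midway between the tips of the shut fingers; the grasp point (between the pads) lies 19 mm behind it; x points along the fingers, y is the direction in which the jaws open and shut, and the axes are right-handed (so a half turn about x gives the same grasp; the last joint's range is limited). The gripper opens to 85 mm and grips with 20 to 120 N. Pads are 22 mm wide; open, the fingers measure 114 mm over their backs; the gripper's body (76 mm by 85 mm) begins 54 mm behind the grasp point. The pads swing forward as they close: fully open they stand 13 mm farther back than shut.
Start: joints at [-74.427, 4.979, 10.078, 95.1, 0, 90], TCP at [0.148, -0.53, 0.231] pointing down, gripper open.
Joint ranges: [-179.16, 179.16], [-48.56, 103.87], [-65.8, 70.77], [-126.05, 130.52], [-82.76, 87.17], [-180, 180]. Speed limits (degrees/s): [127.2, 127.2, 147.25, 180, 180, 180].

INTERFACE

Orientations are given as [roll, pitch, yaw] about the fixed x, y, z axes, in that order (R = Rz(yaw) Ry(pitch) Rx(roll)).
In Python, from workcell import bot, cams gives the robot as it stands.
- The arm moves only by the tool apply_moves, never from a script. Its argument "commands" is a list of rows, each a list of 5 numbers: the shift along the tool's x, y, z in m, then the turn about the tool's x in rad, then the opening, from -1 (shut) to 1 (fully open). In form: [[tx, ty, tz, roll, hand], ...]. A call has 1 to 12 rows; each row is the pose to reach, as a shift and turn from the pose measured when the call began, along the tool's axes at that moment; what a row does not reach only later rows make up. A row lasts 1/10 s, in which the tool goes at most 50 mm and 8.59 degrees, less where a joint would pass 70% of its speed; a pose out of reach is approached as far as the arm can. A call with a gripper value outside its range is refused whole. The fingers move at their own pace and stop on an object; "newtons" is the grip in N (left out, the last holds). Time passes only in rows, so rows that repeat a pose let the fingers close. It gives the time, the measured TCP pose, the force and the opening at its end, in the units of the state.
- bot.get_obs(): the state, without advancing time (a new reading comes with each control period).
- cams.camera(name): name is "side" or "top" or "wrist"; returns a dict with "frame" (480x640x3 uint8, blue, green, red), "depth" (480x640 float32, m along the optical axis (not along the pixel's ray), 0 where there is no reading), "camera_matrix" (3x3 intrinsics, pixels), "D" ([k1, k2, p1, p2, k3] as OpenCV has them; the pictures are not rectified), "R" (3x3) and "t" (3): a world point X has camera coordinates R X + t; the wrist camera has in their place "mount" (4x4, takes a point from camera to tool coordinates, whose origin is the TCP and whose axes are the tool frame's). Camera axes: x right, y down, z forward; pixel columns grow to the right and rows downward; lengths in m; the calibration is good to about 2 mm. A picture is of the moment at which its call begins: read the wrist's pose just before it.
- bot.job_done(): hands the job in, once; it reports no verdict.
Trained networks look in the newest picture that a camera, given by its name, has taken for a name from the list of things; names that differ only in an ending like _2 or _b are one class to them, and where a whole thing is asked for, a point or a joint stands for the part that bears it (a point fixed in the world has none). Each returns a list of dicts, best first, with "confidence" (0 to 1); they miss things now and then, are a little off and sometimes report something else, mostly with a low value. They report only what shows in the picture. A call takes as long as a camera call. They do not tell look-alikes from the thing itself.
- cams.spot_in(name, camera): "rect" ([left, top, right, bottom] in pixels, round what is visible of it).
The state is a dict: "time": time; "q": joint angles; "qd": joint speeds; "joint_efforts": joint torques, N m; "ee_pos": TCP position; "tcp_rot": TCP orientation; "wrist_force": force on the tool from outside, world axes, zero at the start; "torque": the same for the moment, N m; "opening": finger opening in m.
Only numpy, scipy, OpenCV 4.12 (cv2) and the standard library are available. Lean on these libraries where they do the work, as an engineer would, in place of code of your own. Each camera call takes 0.05 s, during which the arm holds its last target. There are 200 camera calls.

TASK

Pick up the L-shaped aluminium press block, stand it upright on the floor of the brake caliper's slot with its toe towards the piston, then slide it sideways so that the toe goes under the caliper's lip and pushes the sprung piston fully home. Finish while still holding the block upright and pressed home there, so that the bleed screw could be closed: do not let go. Leave the straight aluminium spacer and the other things on the bench where they are.

Things in the scene. Friction and masses are not known exactly. Their poses are not given: they have to be found in the camera images.
- block_tab (a point): L-shaped aluminium press block, about 110 g: foot 28 (x) x 40 (y) x 18 mm high; flat tab 12 (x) x 28 (y) mm rising from the rear of the foot to 78 mm above the underside. Point on the tab's centre plane, 39 mm above the underside. z up; +x points to the toe, which sticks out 16 mm in front of the tab. Grip the tab across its 12 mm (fingers closing along x), well above the foot.
- block_toe (a point): On the press block: middle of the lower front edge of the toe, at the level of the underside; same axes. It lies 22 mm in front (+x) of the tab's centre plane and 39 mm below block_tab.
- block: The press block as a whole: origin at the centre of the foot's underside, axes as for block_tab. Tab centre plane at x = -8 mm, toe front at x = +14 mm, rear face at -14 mm. When it stands in the slot, the caliper's top is 27 mm above its underside: the fingers must stay above that.
- caliper: Dark metal brake caliper on a steel plate 104 x 76 mm, fixed to the bench, 47 mm high. Origin on the bench under the middle of the slot's mouth; +x points to the piston, the direction to push. Slot floor: flat, 20 mm above the bench. Two low cheeks (8 mm above the floor) close the slot's ends; between them it is 48 mm wide (y -24 to +24 mm). Rear wall at x = -18 mm, to 40 mm above the bench.
- slot_mouth (a point): Middle of the slot's mouth, 47 mm above the caliper's origin; caliper's axes. The mouth is open upwards from x = -18 to +18 mm. From x = +18 to the piston housing's face at +30.5 a lip overhangs the slot: underside 41 mm, top 47 mm above the bench (3 mm above a foot standing on the floor); the housing behind is as high as the lip.
- piston (a joint): How far the piston is pressed in (m): 0 = out, face at caliper x = 22 mm (4 mm behind the lip's edge); 0.0085 = home, face flush with the housing at x = 30.5 mm, where the toe meets the solid housing. The spring resists with 3 N at first, about 6 N at home, and drives piston and block back out if let go.
- piston_face (a point): The piston, a bare round aluminium rod of 16 mm diameter along the caliper's x, axis 30 mm above the bench. Point at the centre of its face, which the toe pushes.
- spacer_center (a point): Straight aluminium spacer bar, 24 x 40 x 78 mm, standing on the bench; a plain block with no toe. Not needed. This point is its centre; z up.
- driver: Screwdriver with a blue handle lying on the bench, not needed.
- wrench: Steel wrench lying on the bench, not needed.
- cassette: Cassette of dark sprockets, a cone 124 mm across and 38 mm high, not needed.
- bowl: Yellow parts bowl, 110 mm across and 40 mm high, not needed.
- hexkey: T-handled hex key with a blue handle, 90 x 130 mm, lying, not needed.
- knife: White utility knife, 120 mm long body, 16 mm high, lying, not needed.
Mind the look-alikes: they are no part of the job. Leave any pink or yellow look-alike of the block alone.

How it is judged:
By the outcome, as a careful person would: the job done as asked, in the order asked, and still so for the second after the job is handed in, while the arm keeps its last pose, push and grip.
It also fails if it takes over 42 s, if anything falls off the work surface, if the arm or the gripper's body presses on something with over 40 N, if the wrist force passes 120 N, or if a joint passes its speed limit or range.

## Working session

There is one attempt and no reset: what is moved stays moved. The work goes in short steps, Python scripts to look and compute and a tool call to move; the robot and the scene stay as the last step left them, time stands still between calls to the robot, and variables do not carry over. Pictures are saved under pics/ and viewed, about 8 in all and at most 12, crops included, and the job is handed in when it is done.

Besides the shell and the picture viewer there is one more tool, called after "Call:" in YAML: its name, and indented under it one key for each argument. apply_moves: Moves the arm, as the interface text tells. Its arguments: {"type":"object","properties":{"commands":{"type":"array"},"newtons":{"type":"number"}},"required":["commands"]}

```bash
mkdir -p pics
cat > h.py <<'E'
import numpy as np, cv2
from workcell import bot, cams
from scipy.spatial.transform import Rotation as Ro
def pose():
    o=bot.get_obs(); T=np.eye(4); T[:3,:3]=Ro.from_euler('xyz',o['tcp_rot'],degrees=True).as_matrix(); T[:3,3]=o['ee_pos']; return o,T
def shot(n):
    o,T=pose(); c=cams.camera(n); c['n']=n
    if n=='wrist': c['W']=T@c['mount']
    else:
        M=np.eye(4); M[:3,:3]=c['R']; M[:3,3]=c['t']; c['W']=np.linalg.inv(M)
    return c
def cloud(c):
    h,w=c['depth'].shape; u,v=np.meshgrid(np.arange(w),np.arange(h))
    p=cv2.undistortPoints(np.stack([u,v],-1).reshape(-1,1,2).astype(np.float32),c['camera_matrix'],c['D']).reshape(h,w,2)
    z=c['depth'][...,None]; P=np.concatenate([p*z,z],-1)@c['W'][:3,:3].T+c['W'][:3,3]
    P[c['depth']==0]=np.nan; return P
def proj(c,X):
    M=np.linalg.inv(c['W']); return cv2.projectPoints(np.asarray(X,float).reshape(-1,1,3),cv2.Rodrigues(M[:3,:3])[0],M[:3,3],c['camera_matrix'],c['D'])[0].reshape(-1,2)
E
python3 - <<'E'
from h import *
print(bot.get_obs())
for n in ('top','side'):
    c=shot(n); cv2.imwrite(f'pics/{n}0.png',c['frame']); P=cloud(c); np.savez(f'{n}0.npz',P=P,f=c['frame'])
    print(n,c['W'].round(3).tolist())
    for k in ('block','caliper','spacer_center','piston','driver','cassette'):
        for d in cams.spot_in(k,n)[:4]:
            r=np.array(d['rect']).astype(int); q=P[r[1]:r[3],r[0]:r[2]].reshape(-1,3); q=q[~np.isnan(q[:,0])]
            print(k,r,round(d['confidence'],2),np.median(q,0).round(3) if len(q) else '',q[:,2].max().round(3) if len(q) else '')
E
```

```text
{'time': 0.0, 'q': array([-7.44270803e+01,  5.01046282e+00,  1.00339569e+01,  9.51008361e+01,
        1.16410725e-03,  9.00012155e+01]), 'qd': array([-0.02496066,  0.06971263, -0.02751249, -0.11237066,  0.00822312,
        0.00466776]), 'joint_efforts': array([ 1.35141348e-03, -5.20400620e+01,  4.64796853e+01,  1.67515530e-02,
        1.65986648e-05,  8.98077388e-06]), 'ee_pos': array([ 0.1475959 , -0.52957382,  0.23058475]), 'tcp_rot': array([-90.86110146,  89.9226492 , 104.71060189]), 'wrist_force': array([-0.29657814, -1.05510119, -0.47596617]), 'torque': array([ 0.01898346,  0.04624816, -0.01573904]), 'opening': 0.08537480524535933}
top [[-0.019, -0.99, 0.138, 0.385], [-1.0, 0.02, 0.008, -0.019], [-0.011, -0.138, -0.99, 1.298], [0.0, 0.0, 0.0, 1.0]]
block [411 217 432 236] 0.77 [ 0.605 -0.263  0.017] 0.085
block [384 217 398 235] 0.58 [ 0.607 -0.184  0.02 ] 0.082
block [391 253 415 276] 0.51 [ 0.509 -0.213  0.004] 0.084
caliper [258 231 292 274] 0.72 [0.547 0.116 0.023] 0.06
spacer_center [172 307 238 340] 0.54 [0.368 0.302 0.001] 0.032
spacer_center [427 275 446 292] 0.51 [ 0.45
[... 207 characters left out ...]
-0.775, -0.436, 0.458, 0.059], [-0.632, 0.551, -0.545, 0.574], [-0.015, -0.711, -0.703, 0.811], [0.0, 0.0, 0.0, 1.0]]
block [373 194 389 222] 0.89 [ 0.519 -0.213  0.021] 0.08
block [356 169 370 199] 0.85 [ 0.609 -0.262  0.024] 0.079
block [337 183 355 215] 0.68 [ 0.61  -0.19   0.013] 0.08
block [248 262 307 315] 0.55 [0.56  0.126 0.009] 0.059
caliper [252 265 309 317] 0.84 [0.544 0.127 0.012] 0.059
spacer_center [407 185 433 219] 0.83 [ 0.458 -0.282  0.016] 0.081
driver [338 185 353 217] 0.34 [ 0.608 -0.181  0.016] 0.08
driver [428 169 474 204] 0.29 [ 0.438 -0.418  0.012] 0.078
cassette [157 317 224 375] 0.75 [0.59  0.332 0.007] 0.04
cassette [336 183 351 215] 0.4 [ 0.61  -0.183  0.016] 0.08
```

Run:
```python
import cv2,numpy as np
t=cv2.imread('pics/top0.png'); s=cv2.imread('pics/side0.png')
a=cv2.resize(t[200:310,370:470],(400,440),interpolation=cv2.INTER_CUBIC)
b=cv2.resize(s[155:235,325:445],(480,320),interpolation=cv2.INTER_CUBIC)
d=cv2.resize(t[220:285,245:305],(360,390)[::1],interpolation=cv2.INTER_CUBIC)
o=np.zeros((600,800,3),np.uint8); 
b=cv2.resize(b,(400,267));d=cv2.resize(t[220:285,245:305],(300,325),interpolation=cv2.INTER_CUBIC)
o[:440,:400]=a;o[:267,400:]=b;o[270:595,450:750]=d
cv2.imwrite('pics/c1.png',o)
```

```text
(no output)
```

View pics/top0.png

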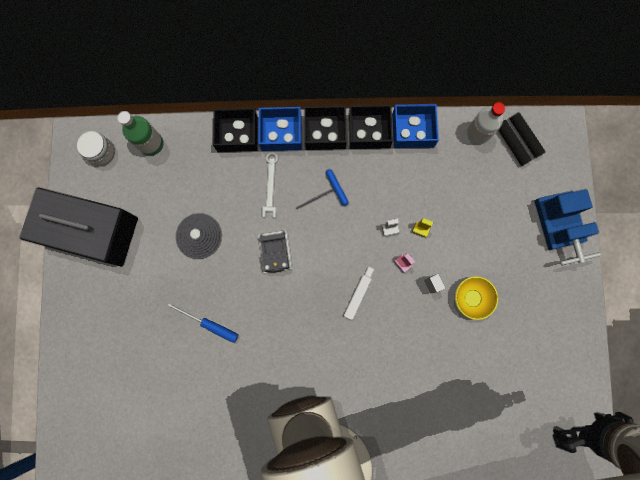

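View pics/c1.png

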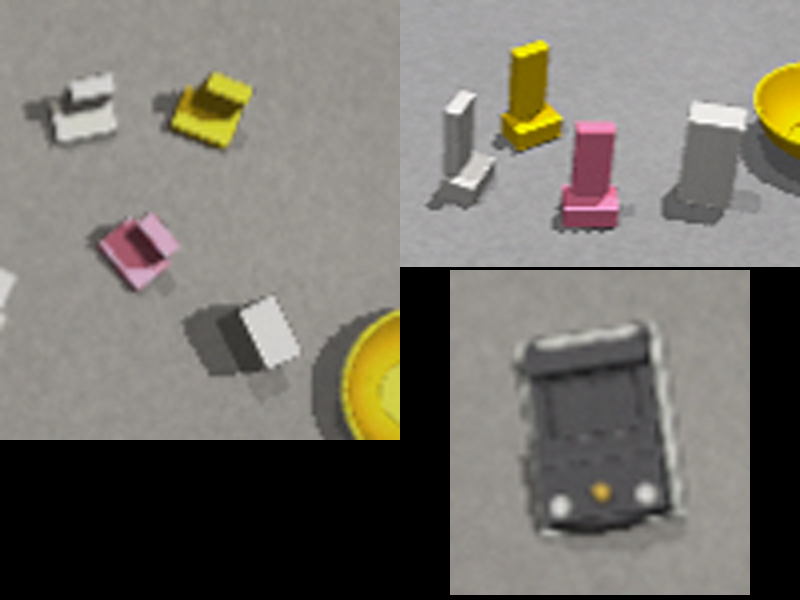

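The candidates in the top picture are the bare grey L at (391,227), the yellow L at (423,228), the pink L at (404,263), and the plain spacer at (435,284), which has no toe. I choose the grey L; the close crop shows a tab plus a toe in bare metal. The caliper is at (275,252), with its bolts and housing on the robot side and its rear wall on the far side.

Run:
```python
from h import *
o,T=pose(); c=shot('wrist'); print(T.round(3)); print(c['mount'].round(3)); print(c['camera_matrix'].round(0).tolist())
# target TCP above block, for a view
R=T[:3,:3]
print('shift to view:',(R.T@(np.array([0.59,-0.19,0.26])-T[:3,3])).round(3))
d=np.load('top0.npz');P=d['P']
np.set_printoptions(linewidth=250)
print((P[228:278:2,255:296:2,2]*1000).round(0))
```

```text
[[ 0.     0.268 -0.963  0.148]
 [-0.    -0.963 -0.268 -0.53 ]
 [-1.     0.    -0.     0.231]
 [ 0.     0.     0.     1.   ]]
[[ 0.    -0.292  0.957 -0.143]
 [ 1.    -0.001 -0.001  0.001]
 [ 0.001  0.957  0.292 -0.074]
 [ 0.     0.     0.     1.   ]]
[[363.0, 0.0, 320.0], [0.0, 363.0, 235.0], [0.0, 0.0, 1.0]]
shift to view: [-0.029 -0.209 -0.517]
[[ 3.  3.  5. -4. -6.  2. -2. -0. -1. -0.  4.  2.  0. -3.  2.  1. -2.  3.  6. -4.  1.]
 [ 3. -0. -0.  1. -0.  1.  5.  4.  6. -3. -1.  2. -1. -0.  1. 11.  5. -2. -1. -2. -1.]
 [-3.  3.  2.  2.  0. -1.  2. -0. 12.  8.  9. 12. 12.  6. 15.  6. -0. -1.  3.  3.  1.]
 [ 5.  1. 14. 12. 15. 10. 11. 40. 37. 43. 39. 42. 35. 38. 37.  7.  0.  4.  0.  1.  4.]
 [-0. -0. 41. 38. 43. 38. 41. 39. 37. 41. 37. 35. 42. 40. 41.  9. -3.  3. -0.  5. -7.]
 [-1.  0. 35. 40. 42. 39. 41. 41. 39. 41. 44. 36. 38. 34. 29. 10.  9. -1.  3. -0. -0.]
 [-3. -2.  7. 37. 40. 37. 35. 31. 26. 21. 18. 15. 24. 22. 31. 10.  6.  1.  4.  4.  1.]
 [-3. -2. 10. 32. 29. 20. 19. 19. 19. 18. 25. 25. 21. 24. 29. 22. 13.  0. -1.  3.  4.]
 [ 0.  2.  7. 26. 30. 21. 18. 24. 19. 21. 22. 19. 21. 23
[... 723 characters left out ...]
5.]
 [-1.  0. -3.  1. 44. 49. 51. 49. 49. 45. 48. 50. 49. 43. 48. 50. 49.  9.  3. -1. -1.]
 [ 6.  5. -3. -3. 51. 46. 46. 45. 49. 60. 58. 50. 50. 46. 52. 50. 49. 10. -0.  5. -1.]
 [ 4. -1.  1.  2. 51. 55. 55. 46. 50. 42. 45. 48. 49. 52. 54. 47. 45.  9. 10. -0.  1.]
 [-2. -3. -2. -2. 47. 55. 50. 47. 49. 42. 51. 44. 47. 38. 30. 24. 23. 16. 11.  3.  1.]
 [ 0.  4.  0. -0. 49. 46. 47. 38. 43. 43. 50. 45. 35. 33.  5.  2.  5.  2.  0.  2.  7.]
 [ 3.  1. -3. -0. 10.  7. 11.  5. -1. -4.  0. -2.  2.  2. -1. -0.  4. -1.  1.  1.  1.]
 [-2. -3. -1.  3. -3. -2. -1. -2. -4.  3.  3.  5.  1.  2. -1. -0. -0. -0.  1. -4.  2.]
 [ 3.  2.  1. -2. -2.  0.  1.  2. -1. -4. -6.  3. -2. -2.  3. -1. -3. -0. -0. -3.  2.]]
```

Call:
apply_moves:
  commands:
    - [-0.03,-0.21,-0.517,-1.31,1]
    - [-0.03,-0.21,-0.517,-1.31,1]
    - [-0.03,-0.21,-0.517,-1.31,1]
    - [-0.03,-0.21,-0.517,-1.31,1]
    - [-0.03,-0.21,-0.517,-1.31,1]
    - [-0.03,-0.21,-0.517,-1.31,1]
    - [-0.03,-0.21,-0.517,-1.31,1]
    - [-0.03,-0.21,-0.517,-1.31,1]
    - [-0.03,-0.21,-0.517,-1.31,1]
    - [-0.03,-0.21,-0.517,-1.31,1]
    - [-0.03,-0.21,-0.517,-1.31,1]
    - [-0.03,-0.21,-0.517,-1.31,1]

```text
time: 1.95
ee_pos: [0.5924, -0.1853, 0.2601]
tcp_rot: [-153.0, 89.9, 117.9]
wrist_force: [-0.3, 0.9, -1.8]
opening: 0.0854
```

Run:
```python
from h import *
o,T=pose(); print(o['q'].round(1),o['time'],T.round(3).tolist())
c=shot('wrist'); P=cloud(c); cv2.imwrite('pics/w1.png',c['frame']); np.savez('w1.npz',P=P,f=c['frame'])
for d in cams.spot_in('block','wrist'): print(d)
```

```text
[-17.4  16.1  26.1 100.1   0.   71.8] 1.95 [[-0.001, 1.0, 0.015, 0.592], [0.001, 0.015, -1.0, -0.185], [-1.0, -0.001, -0.001, 0.26], [0.0, 0.0, 0.0, 1.0]]
{'rect': [229.0, 199.8, 271.0, 261.4], 'confidence': 0.94}
{'rect': [311.1, 245.2, 348.9, 309.0], 'confidence': 0.76}
{'rect': [315.7, 178.1, 353.6, 222.8], 'confidence': 0.75}
```

View pics/w1.png

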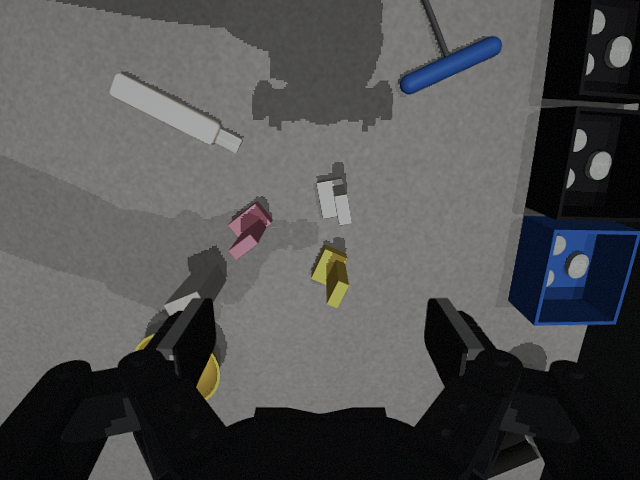

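The wrist view shows the grey L at (335,200), the yellow at (330,275) and the pink at (250,230). The grey block's toe is on the left, which is world -x.

```bash
cat >> h.py <<'E'
def rect(p): 
    (cx,cy),(w,h),a=cv2.minAreaRect((p*1000).astype(np.float32)); return round(cx,1),round(cy,1),round(w,1),round(h,1),round(a,1)
E
python3 - <<'E'
from h import *
d=np.load('w1.npz');P=d['P'];f=d['f']
s=np.zeros(P.shape[:2],bool); s[172:228,310:358]=1
z=P[...,2]
br=f.min(2)>150
for n,m in (('tab',s&(z>.068)),('foot',s&(z>.012)&(z<.024)&br),('tabbr',s&(z>.068)&br)):
    q=P[m]; print(n,len(q),np.median(q,0).round(4),q.min(0).round(3),q.max(0).round(3),rect(q[:,:2]))
b=s&br; n,l=cv2.connectedComponents(b.astype(np.uint8)); 
cv2.imwrite('pics/z1.png',cv2.resize(f[165:235,300:365],(585,630)[:2],interpolation=cv2.INTER_NEAREST))
E
```

```text
tab 412 [ 0.6124 -0.1841  0.0778] [ 0.604 -0.199  0.068] [ 0.621 -0.171  0.08 ] (612.5, -185.4, 12.0, 27.9, 10.7)
foot 511 [ 0.5992 -0.1875  0.018 ] [ 0.588 -0.208  0.016] [ 0.61  -0.168  0.02 ] (599.7, -188.3, 17.4, 39.3, 10.2)
tabbr 353 [ 0.6125 -0.1851  0.0779] [ 0.605 -0.199  0.075] [ 0.62  -0.172  0.08 ] (612.6, -185.6, 11.2, 27.1, 10.9)
```

Call:
apply_moves:
  commands:
    - [0.05,0.02,0.0005,-0.168,1]
    - [0.1,0.02,0.0005,-0.168,1]
    - [0.13,0.02,0.0005,-0.168,1]
    - [0.13,0.02,0.0005,-0.168,1]
    - [0.16,0.02,0.0005,-0.168,1]
    - [0.19,0.02,0.0005,-0.168,1]
    - [0.21,0.02,0.0005,-0.168,1]
    - [0.227,0.02,0.0005,-0.168,1]
    - [0.227,0.02,0.0005,-0.168,1]
    - [0.227,0.02,0.0005,-0.168,1]

```text
time: 3.05
ee_pos: [0.6105, -0.1886, 0.036]
tcp_rot: [54.6, 89.9, -25.0]
wrist_force: [-0.5, 0.5, 0.7]
opening: 0.0853
```

Call:
apply_moves:
  commands:
    - [0,0,0,0,-1]
    - [0,0,0,0,-1]
    - [0,0,0,0,-1]
    - [0,0,0,0,-1]
    - [0,0,0,0,-1]
    - [0,0,0,0,-1]
    - [0,0,0,0,-1]
    - [0,0,0,0,-1]
    - [0,0,0,0,-1]
    - [0,0,0,0,-1]
  newtons: 70

```text
time: 4.05
ee_pos: [0.6104, -0.1886, 0.0359]
tcp_rot: [52.8, 89.9, -26.9]
wrist_force: [-0.2, 0.3, -2.4]
opening: 0.0109
```

Call:
apply_moves:
  commands:
    - [-0.02,0,0,0,-1]
    - [-0.05,0,0,0,-1]
    - [-0.09,0,0,0,-1]
    - [-0.13,0,0,0,-1]
    - [-0.165,0,0,0,-1]
    - [-0.165,-0.004,-0.04,0,-1]
    - [-0.165,-0.008,-0.08,0,-1]
    - [-0.165,-0.012,-0.13,0,-1]
    - [-0.165,-0.016,-0.18,0,-1]
    - [-0.165,-0.02,-0.222,0,-1]
    - [-0.165,-0.02,-0.222,0,-1]
    - [-0.165,-0.02,-0.222,0,-1]

```text
time: 5.25
ee_pos: [0.5506, 0.0271, 0.201]
tcp_rot: [56.6, 89.9, -22.9]
wrist_force: [-0.6, 0.1, -1.7]
opening: 0.0112
```

Run:
```python
from h import *
o,T=pose(); print(o['q'].round(1),o['time'],o['opening'],T.round(4).tolist())
c=shot('wrist'); P=cloud(c); cv2.imwrite('pics/w2.png',c['frame']); np.savez('w2.npz',P=P,f=c['frame'],W=c['W'],T=T)
o,T=pose(); print(T[:3,3],o['wrist_force'])
for d in cams.spot_in('caliper','wrist'): print(d)
```

```text
[ 2.8  4.5  6.2 91.6 -0.  82.4] 5.25 0.011197935684251578 [[0.0015, 0.9833, 0.1818, 0.5506], [-0.0006, 0.1818, -0.9833, 0.0271], [-1.0, 0.0014, 0.0009, 0.201], [0.0, 0.0, 0.0, 1.0]]
[0.5508505  0.02621333 0.20086861] [ 0.11696444  0.31874598 -1.20043081]
{'rect': [276.3, 60.5, 403.9, 155.6], 'confidence': 0.8}
```

View pics/w2.png

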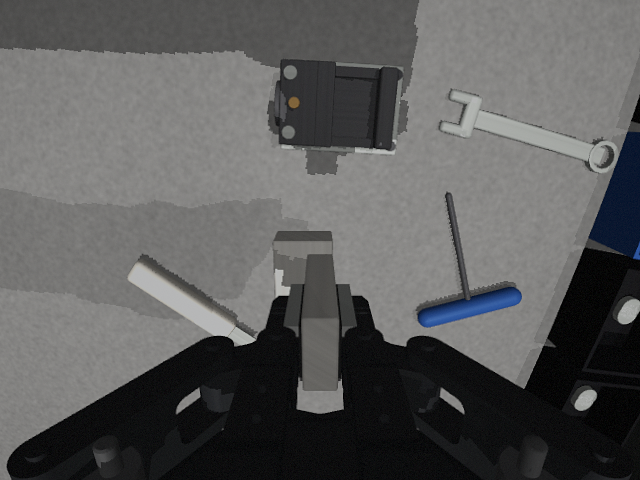

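The block is held, with its toe to the left (270-333, 230-330). The caliper is at (276-404, 60-156), with its housing and lip on the left, so the toe already faces the right way.

```bash
python3 - <<'E'
from h import *
d=np.load('w2.npz');P=d['P'];T=d['T'];z=P[...,2]
s=np.zeros(z.shape,bool); s[55:162,268:410]=1
for n,a,b in (('housing',.043,.051),('wall',.036,.0425),('floor',.017,.023)):
    m=(s&(z>a)&(z<b)).astype(np.uint8); m=cv2.morphologyEx(m,cv2.MORPH_OPEN,np.ones((3,3)))
    k,l,st,_=cv2.connectedComponentsWithStats(m); i=1+st[1:,4].argmax(); q=P[l==i]
    print(n,len(q),st[i],np.median(q,0).round(4),rect(q[:,:2]),cv2.boxPoints(cv2.minAreaRect((q[:,:2]*1000).astype(np.float32))).round(1).tolist())
# held block in tool frame
Q=(P-T[:3,3])@T[:3,:3]
np.set_printoptions(linewidth=200,suppress=True)
for u,v in ((303,237),(285,240),(325,237),(290,255),(290,248),(320,262),(320,300),(320,330),(320,300),(306,300),(336,300),(320,380)): print((u,v),(Q[v,u]*1000).round(1))
E
python3 - <<'E'
import cv2;f=cv2.imread('pics/w2.png');import numpy as np
o=np.zeros((600,800,3),np.uint8);o[:600,:400]=cv2.resize(f[220:400,260:380],(400,600));o[:330,400:]=cv2.resize(f[45:165,265:410],(400,330))
cv2.imwrite('pics/z2.png',o)
E
```

```text
housing 4407 [ 275   59   61   88 4407] [0.5239 0.1147 0.047 ] (521.4, 113.6, 45.7, 63.9, 7.2) [[494.70001220703125, 142.39999389648438], [502.70001220703125, 79.0], [548.0, 84.69999694824219], [540.0, 148.10000610351562]]
wall 1447 [ 374   67   25   83 1447] [0.5862 0.1233 0.0399] (586.7, 122.1, 14.9, 63.5, 7.6) [[575.0999755859375, 152.60000610351562], [583.5, 89.5999984741211], [598.2000122070312, 91.5999984741211], [589.9000244140625, 154.5]]
floor 2486 [ 332   77   45   62 2486] [0.5628 0.1196 0.02  ] (562.6, 118.8, 35.8, 48.8, 7.1) [[541.9000244140625, 140.8000030517578], [547.9000244140625, 92.4000015258789], [583.4000244140625, 96.80000305175781], [577.4000244140625, 145.3000030517578]]
(303, 237) [ 24.5  -8.8 -21.8]
(285, 240) [ 18.2 -16.9 -22.4]
(325, 237) [ 22.4   1.7 -22.5]
(290, 255) [ 17.2 -14.7 -15.3]
(290, 248) [ 17.2 -14.6 -18.8]
(320, 262) [  5.2  -0.7 -16.4]
(320, 300) [-30.2  -0.7 -16.1]
(320, 330) [-43.1  -0.7 -12.3]
(320, 300) [-30.2  -0.7 -16.1]
(306, 300) [-30.   -5.5 -16.1]
(336, 300) [-30.    4.8 -16. ]
(320, 380) [-42.4  -0.7   7.3]
```

View pics/z2.png

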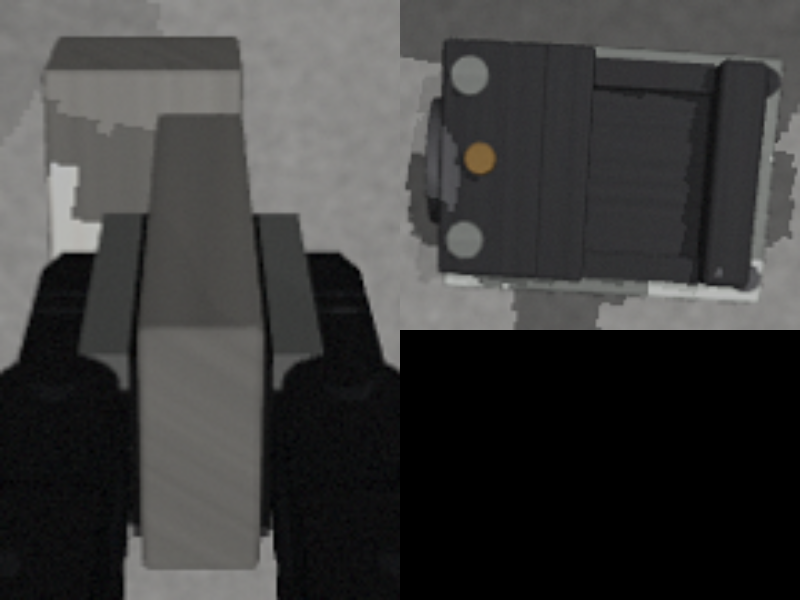

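Call:
apply_moves:
  commands:
    - [0,0.036,-0.0857,0.057,-1]
    - [0,0.036,-0.0857,0.057,-1]
    - [0,0.036,-0.0857,0.057,-1]
    - [0.03,0.036,-0.0857,0.057,-1]
    - [0.06,0.036,-0.0857,0.057,-1]
    - [0.09,0.036,-0.0857,0.057,-1]
    - [0.1,0.036,-0.0857,0.057,-1]
    - [0.1,0.036,-0.0857,0.057,-1]
    - [0.1,0.036,-0.0857,0.057,-1]

```text
time: 6.25
ee_pos: [0.5718, 0.1157, 0.1021]
tcp_rot: [70.1, 89.9, -12.9]
wrist_force: [-0.3, 0.4, 0.1]
opening: 0.0108
```

Run:
```python
from h import *
for i in range(3):
    c=shot('wrist'); o,T=pose(); print(o['ee_pos'].round(4),o['tcp_rot'],o['wrist_force'].round(2),o['q'].round(2))
O=np.array([.562,.1185]); a=np.radians(7.2); cx=-np.array([np.cos(a),np.sin(a)]); cy=np.array([np.sin(a),-np.cos(a)])
P=cloud(c); np.savez('w3.npz',P=P,f=c['frame'],W=c['W'],T=T)
B=T[:3,:3]@np.array([0.0352,-.0086,-.0022])+T[:3,3]
d=B[:2]-O; print('foot centre in caliper mm',(d@cx*1e3).round(1),(d@cy*1e3).round(1),'z',B[2].round(4),'tool y ang',np.degrees(np.arctan2(T[1,1],T[0,1])).round(2))
f=cv2.resize(c['frame'][60:,140:500],(600,700))[:600]
# overlay caliper mouth outline at z .047 & floor
g=c['frame'].copy()
for zz,col in ((.047,(0,255,0)),(.02,(0,0,255))):
    pts=[np.r_[O+x*cx+y*cy,zz] for x,y in ((-.018,-.024),(.018,-.024),(.018,.024),(-.018,.024))]
    cv2.polylines(g,[proj(c,pts).round().astype(int)],True,col,1)
cv2.imwrite('pics/w3.png',cv2.resize(g[150:480,160:480],(580,598),interpolation=cv2.INTER_CUBIC))
```

```text
[0.5721 0.116  0.1026] [77.75072745 89.80464366 -5.23209603] [ 0.63 -0.06 -1.84] [ 1.149e+01  8.770e+00  2.000e-02  8.105e+01 -6.000e-02  9.447e+01]
[0.5721 0.1162 0.1026] [79.51160497 89.79269918 -3.45603582] [ 0.73  0.6  -1.21] [ 1.151e+01  8.770e+00  1.000e-02  8.104e+01 -5.000e-02  9.447e+01]
[0.572  0.1163 0.1025] [79.1177696  89.79732847 -3.83885189] [-0.34 -0.18 -0.8 ] [ 1.152e+01  8.770e+00 -0.000e+00  8.103e+01 -5.000e-02  9.447e+01]
foot centre in caliper mm -1.2 1.3 z 0.0672 tool y ang 7.04
```

View pics/w3.png

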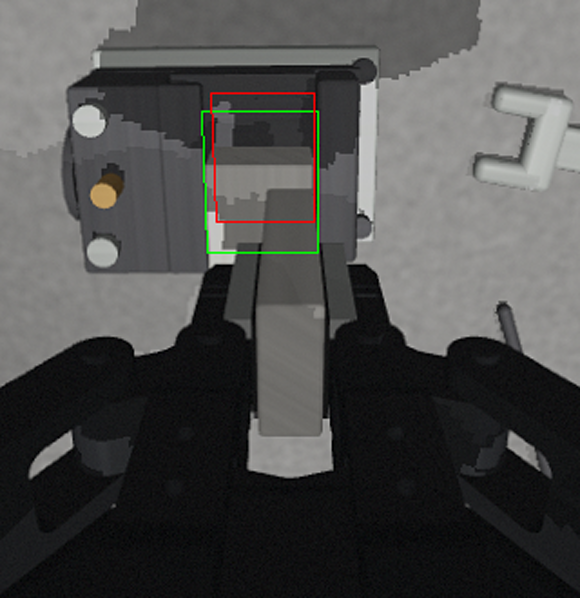

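Call:
apply_moves:
  commands:
    - [0,-0.001,-0.0013,0,-1]
    - [0.01,-0.001,-0.0013,0,-1]
    - [0.02,-0.001,-0.0013,0,-1]
    - [0.03,-0.001,-0.0013,0,-1]
    - [0.036,-0.001,-0.0013,0,-1]
    - [0.041,-0.001,-0.0013,0,-1]
    - [0.043,-0.001,-0.0013,0,-1]
    - [0.045,-0.001,-0.0013,0,-1]
    - [0.045,-0.001,-0.0013,0,-1]
    - [0.045,-0.001,-0.0013,0,-1]

```text
time: 7.4
ee_pos: [0.5712, 0.1175, 0.0578]
tcp_rot: [81.1, 89.8, -1.8]
wrist_force: [-0.1, -0.3, -0.8]
opening: 0.0116
```

```bash
cat > st.py <<'E'
from h import *
O=np.array([.562,.1185]); a=np.radians(7.2); cx=-np.array([np.cos(a),np.sin(a)]); cy=np.array([np.sin(a),-np.cos(a)])
def st():
    for i in range(3):
        c=shot('wrist'); o,T=pose()
        B=T[:3,:3]@np.array([0.0352,-.0086,-.0022])+T[:3,3]; d=B[:2]-O; F=o['wrist_force']
        print('t %.2f foot x %.1f y %.1f z %.1f | F x %.1f y %.1f z %.1f'%(o['time'],d@cx*1e3,d@cy*1e3,B[2]*1e3,F[:2]@cx,F[:2]@cy,F[2]),'open %.4f'%o['opening'],'ang %.2f tilt'%np.degrees(np.arctan2(T[1,1],T[0,1])),np.degrees(T[2,1:]).round(2),'TCP',o['ee_pos'].round(4))
    return c,T
if __name__=='__main__': st()
E
python3 st.py
```

```text
t 7.45 foot x -0.5 y -0.0 z 22.6 | F x -0.1 y 0.4 z -2.0 open 0.0113 ang 7.04 tilt [0.23 0.04 3.31] TCP [0.5712 0.1175 0.0578]
t 7.50 foot x -0.6 y -0.1 z 22.6 | F x -0.3 y -0.4 z -1.1 open 0.0110 ang 7.04 tilt [0.23 0.03 3.31] TCP [0.5712 0.1175 0.0578]
t 7.55 foot x -0.5 y -0.0 z 22.5 | F x 0.4 y 0.1 z -1.2 open 0.0111 ang 7.04 tilt [0.23 0.03 3.31] TCP [0.5712 0.1175 0.0577]
```

Call:
apply_moves:
  commands:
    - [0.001,0,0,0,-1]
    - [0.002,0,0,0,-1]
    - [0.003,0,0,0,-1]
    - [0.003,0,0,0,-1]

```text
time: 7.95
ee_pos: [0.5714, 0.1175, 0.0554]
tcp_rot: [83.5, 89.7, 0.6]
wrist_force: [-1.6, -0.0, 4.2]
opening: 0.011
```

```bash
python3 st.py
```

```text
t 8.00 foot x -0.7 y -0.1 z 20.1 | F x 1.7 y 0.2 z 4.9 open 0.0110 ang 7.04 tilt [0.26 0.03 3.17] TCP [0.5713 0.1175 0.0553]
t 8.05 foot x -0.7 y -0.1 z 20.1 | F x 1.9 y -0.3 z 6.4 open 0.0116 ang 7.04 tilt [0.27 0.03 3.17] TCP [0.5714 0.1176 0.0554]
t 8.10 foot x -0.7 y -0.1 z 20.1 | F x 1.6 y -0.8 z 5.2 open 0.0112 ang 7.05 tilt [0.26 0.03 3.17] TCP [0.5713 0.1175 0.0554]
```

The block is standing on the floor: contact at 20.1 mm with about 6 N upward. Next I slide it towards the piston.

Call:
apply_moves:
  commands:
    - [0.0005,-0.002,0,0,-1]
    - [0.0005,-0.004,0,0,-1]
    - [0.0005,-0.006,0,0,-1]
    - [0.0005,-0.008,0,0,-1]
    - [0.0005,-0.009,0,0,-1]
    - [0.0005,-0.01,0,0,-1]
    - [0.0005,-0.011,0,0,-1]
    - [0.0005,-0.012,0,0,-1]
    - [0.0005,-0.013,0,0,-1]
    - [0.0005,-0.013,0,0,-1]

```text
time: 9.1
ee_pos: [0.5595, 0.1161, 0.0555]
tcp_rot: [86.7, 89.6, 3.7]
wrist_force: [6.4, 0.0, 5.0]
opening: 0.0112
```

```bash
python3 st.py
```

```text
t 9.15 foot x 11.1 y -0.2 z 20.2 | F x -6.1 y -0.4 z 4.5 open 0.0113 ang 7.04 tilt [0.43 0.03 3.18] TCP [0.5595 0.1161 0.0555]
t 9.20 foot x 11.1 y -0.1 z 20.2 | F x -6.3 y 0.0 z 3.9 open 0.0108 ang 7.04 tilt [0.42 0.02 3.18] TCP [0.5595 0.1161 0.0554]
t 9.25 foot x 11.1 y -0.2 z 20.2 | F x -5.6 y 0.1 z 3.6 open 0.0114 ang 7.04 tilt [0.42 0.03 3.18] TCP [0.5595 0.1161 0.0555]
```

Call:
apply_moves:
  commands:
    - [0.0005,-0.002,0,0,-1]
    - [0.0005,-0.003,0,0,-1]
    - [0.0005,-0.004,0,0,-1]
    - [0.0005,-0.005,0,0,-1]
    - [0.0005,-0.006,0,0,-1]
    - [0.0005,-0.007,0,0,-1]
    - [0.0005,-0.0075,0,0,-1]
    - [0.0005,-0.0075,0,0,-1]
  newtons: 100

```text
time: 10.05
ee_pos: [0.5541, 0.1154, 0.0557]
tcp_rot: [88.0, 89.3, 5.0]
wrist_force: [10.0, 2.2, 1.4]
opening: 0.0109
```

```bash
python3 st.py
```

```text
t 10.10 foot x 16.4 y -0.1 z 20.4 | F x -11.6 y -0.3 z 1.6 open 0.0106 ang 7.04 tilt [0.7  0.03 3.19] TCP [0.5541 0.1154 0.0557]
t 10.15 foot x 16.4 y -0.2 z 20.4 | F x -11.2 y -0.3 z 1.1 open 0.0106 ang 7.04 tilt [0.7  0.03 3.19] TCP [0.5541 0.1154 0.0557]
t 10.20 foot x 16.4 y -0.1 z 20.4 | F x -11.0 y 0.1 z 2.2 open 0.0104 ang 7.04 tilt [0.7  0.03 3.19] TCP [0.5541 0.1154 0.0557]
```

Call:
apply_moves:
  commands:
    - [0.001,-0.003,0,0,-1]
    - [0.001,-0.004,0,0,-1]
    - [0.001,-0.004,0,0,-1]
    - [0.001,-0.004,0,0,-1]

```text
time: 10.6
ee_pos: [0.5537, 0.1154, 0.056]
tcp_rot: [88.9, 88.8, 5.9]
wrist_force: [17.7, 2.8, -0.3]
opening: 0.0108
```

Run:
```python
from st import *
c,T=st()
s=shot('side'); 
a=cv2.resize(c['frame'][150:480,170:470],(400,440)); 
print(cams.spot_in('caliper','side')[:1])
b=cv2.resize(s['frame'][225:330,235:325],(400,466),interpolation=cv2.INTER_CUBIC)
o=np.zeros((470,800,3),np.uint8); o[:440,:400]=a; o[:466,400:]=b; cv2.imwrite('pics/f1.png',o)
P=cloud(c); Q=(P-T[:3,3])@T[:3,:3]
m=(abs(Q[...,0]+.043)<.004)&(abs(Q[...,1])<.015)&(abs(Q[...,2])<.02); q=Q[m]*1e3
print('tab top tool',np.median(q,0).round(1),np.polyfit(q[:,1],q[:,0],1).round(3),len(q))
```

```text
t 10.65 foot x 16.5 y -0.2 z 20.6 | F x -17.8 y 0.1 z -0.3 open 0.0108 ang 7.03 tilt [1.16 0.02 3.21] TCP [0.5537 0.1154 0.056 ]
t 10.70 foot x 16.5 y -0.1 z 20.6 | F x -16.9 y 0.6 z 0.1 open 0.0111 ang 7.03 tilt [1.16 0.03 3.21] TCP [0.5537 0.1154 0.056 ]
t 10.75 foot x 16.4 y -0.2 z 20.6 | F x -17.6 y 0.4 z -0.3 open 0.0111 ang 7.03 tilt [1.16 0.02 3.21] TCP [0.5538 0.1154 0.056 ]
[{'rect': [248.4, 265.4, 306.2, 315.2], 'confidence': 0.72}]
tab top tool [-42.6  -0.7  -5.9] [-1.6000e-02 -4.2857e+01] 3784
```

View pics/f1.png

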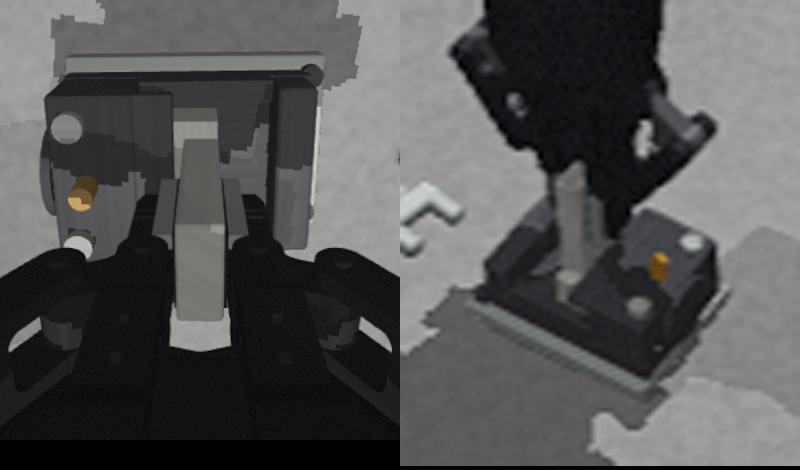

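Call:
apply_moves:
  commands:
    - [0.0015,-0.0025,0,0,-1]
    - [0.0015,-0.0025,0,0,-1]
    - [0.0015,-0.0025,0,0,-1]
    - [0.0015,-0.0025,0,0,-1]
    - [0.0015,-0.0025,0,0,-1]
    - [0.0015,-0.0025,0,0,-1]

```text
time: 11.45
ee_pos: [0.5539, 0.1154, 0.0559]
tcp_rot: [89.2, 88.5, 6.2]
wrist_force: [11.0, 0.7, 6.1]
opening: 0.0112
```

```bash
python3 st.py
```

```text
t 11.50 foot x 16.1 y -0.1 z 20.5 | F x -11.7 y -0.6 z 4.4 open 0.0113 ang 7.03 tilt [1.52 0.02 3.21] TCP [0.5539 0.1154 0.056 ]
t 11.55 foot x 16.1 y -0.2 z 20.5 | F x -12.1 y 0.7 z 5.1 open 0.0108 ang 7.03 tilt [1.51 0.02 3.2 ] TCP [0.5538 0.1154 0.0559]
t 11.60 foot x 16.1 y -0.2 z 20.5 | F x -11.2 y -0.3 z 5.0 open 0.0110 ang 7.03 tilt [1.51 0.02 3.2 ] TCP [0.5538 0.1154 0.0559]
```

Pushing has tilted the hand by 1.5°. Pressing down harder on the toe edge should bring it back upright.

Call:
apply_moves:
  commands:
    - [0.002,-0.002,0,0,-1]
    - [0.003,-0.0015,0,0,-1]
    - [0.003,-0.0015,0,0,-1]
    - [0.003,-0.0015,0,0,-1]
    - [0.003,-0.0015,0,0,-1]

```text
time: 12.1
ee_pos: [0.5541, 0.1154, 0.0558]
tcp_rot: [89.5, 88.2, 6.6]
wrist_force: [2.2, -1.3, 20.1]
opening: 0.0109
```

```bash
python3 st.py
```

```text
t 12.15 foot x 15.7 y -0.1 z 20.3 | F x -2.4 y 0.0 z 19.3 open 0.0108 ang 7.03 tilt [1.81 0.02 3.2 ] TCP [0.5541 0.1154 0.0558]
t 12.20 foot x 15.6 y -0.1 z 20.4 | F x -1.1 y 0.9 z 19.8 open 0.0110 ang 7.02 tilt [1.81 0.01 3.2 ] TCP [0.5542 0.1154 0.0558]
t 12.25 foot x 15.7 y -0.2 z 20.3 | F x -2.4 y 0.5 z 18.7 open 0.0107 ang 7.03 tilt [1.81 0.01 3.2 ] TCP [0.5541 0.1154 0.0558]
```

Tilt and elastic load build up because every call starts from the measured pose. I'll unload, back onto the rear wall to take the tilt out in reverse, and then push home in a single call.

Call:
apply_moves:
  commands:
    - [0,0.002,0,0,-1]
    - [-0.001,0.005,0,0,-1]
    - [-0.001,0.009,0,0,-1]
    - [-0.001,0.013,0,0,-1]
    - [-0.001,0.017,0,0,-1]
    - [-0.001,0.02,0,0,-1]
    - [-0.001,0.022,0,0,-1]
    - [-0.001,0.024,0,0,-1]
    - [-0.001,0.025,0,0,-1]
    - [-0.001,0.025,0,0,-1]
    - [-0.001,0.025,0,0,-1]

```text
time: 13.35
ee_pos: [0.5748, 0.1179, 0.0568]
tcp_rot: [88.8, 88.7, 5.8]
wrist_force: [-20.2, -4.1, 9.7]
opening: 0.0105
```

```bash
cat >> st.py <<'E'
def topslope(P,T):
    Q=(P-T[:3,3])@T[:3,:3]; m=(abs(Q[...,0]+.043)<.005)&(abs(Q[...,1]+.0007)<.0045)&(abs(Q[...,2]+.004)<.01); q=P[m]
    d=np.c_[q[:,:2]@(-cx),q[:,:2]@cy,np.ones(len(q))]; k=np.linalg.lstsq(d,q[:,2],rcond=None)[0]; return np.degrees(k[:2]).round(2),len(q)
E
python3 - <<'E'
from st import *
for n in ('w2','w3'):
    d=np.load(n+'.npz'); print(n,topslope(d['P'],d['T']),np.degrees(d['T'][2,1:]).round(2))
c,T=st(); print(topslope(cloud(c),T))
E
```

```text
w2 (array([ 0.19, -0.04]), 1461) [ 0.08  0.05 11.52]
w3 (array([ 0.14, -0.21]), 1469) [0.2  0.04 5.87]
t 13.40 foot x -4.9 y 0.0 z 21.5 | F x 19.6 y 0.1 z 9.5 open 0.0109 ang 7.06 tilt [1.31 0.03 3.26] TCP [0.5748 0.1179 0.0568]
t 13.45 foot x -4.9 y 0.0 z 21.5 | F x 19.5 y 0.4 z 9.3 open 0.0107 ang 7.05 tilt [1.31 0.03 3.26] TCP [0.5748 0.1179 0.0568]
t 13.50 foot x -4.9 y 0.0 z 21.5 | F x 19.8 y 0.9 z 9.9 open 0.0110 ang 7.05 tilt [1.31 0.03 3.26] TCP [0.5748 0.1179 0.0569]
(array([0.56, 0.06]), 1473)
```

Call:
apply_moves:
  commands:
    - [-0.001,0.005,0,0,-1]
    - [-0.001,0.005,0,0,-1]
    - [-0.001,0.005,0,0,-1]
    - [-0.001,0.005,0,0,-1]

```text
time: 13.9
ee_pos: [0.5751, 0.1179, 0.0569]
tcp_rot: [87.2, 89.3, 4.3]
wrist_force: [-20.7, -3.6, 8.5]
opening: 0.0109
```

Call:
apply_moves:
  commands:
    - [-0.001,0.005,0,0,-1]
    - [-0.001,0.005,0,0,-1]
    - [-0.001,0.005,0,0,-1]
    - [-0.001,0.005,0,0,-1]

```text
time: 14.3
ee_pos: [0.5753, 0.1179, 0.0569]
tcp_rot: [74.5, 89.9, -8.4]
wrist_force: [-21.4, -2.7, 8.5]
opening: 0.0106
```

Run:
```python
from st import *
c,T=st(); print(topslope(cloud(c),T))
```

```text
t 14.35 foot x -4.7 y 0.0 z 21.6 | F x 21.9 y 0.6 z 9.4 open 0.0110 ang 7.13 tilt [0.14 0.04 3.26] TCP [0.5753 0.1179 0.0569]
t 14.40 foot x -4.6 y 0.0 z 21.7 | F x 22.1 y 0.7 z 8.6 open 0.0108 ang 7.13 tilt [0.14 0.04 3.26] TCP [0.5753 0.1179 0.0569]
t 14.45 foot x -4.6 y 0.0 z 21.7 | F x 21.5 y -0.1 z 9.2 open 0.0109 ang 7.13 tilt [0.14 0.04 3.26] TCP [0.5753 0.1179 0.0569]
(array([-0.11, -0.18]), 1462)
```

Call:
apply_moves:
  commands:
    - [-0.001,0.005,0,0,-1]
    - [-0.001,0.005,0,0,-1]
    - [-0.001,0.005,0,0,-1]
    - [-0.001,0.005,0,0,-1]

```text
time: 14.85
ee_pos: [0.5755, 0.118, 0.0569]
tcp_rot: [-84.5, 89.5, -167.4]
wrist_force: [-21.5, -2.2, 8.9]
opening: 0.0104
```

Call:
apply_moves:
  commands:
    - [0,-0.003,0,0,-1]
    - [0.001,-0.006,0,0,-1]
    - [0.0018,-0.009,0,0,-1]
    - [0.0018,-0.012,0,0,-1]
    - [0.0018,-0.014,0,0,-1]
    - [0.0018,-0.016,0,0,-1]
    - [0.0018,-0.018,0,0,-1]
    - [0.0018,-0.02,0,0,-1]
    - [0.0018,-0.022,0,0,-1]
    - [0.0018,-0.0235,0,0,-1]
    - [0.0018,-0.0245,0,0,-1]
    - [0.0018,-0.0245,0,0,-1]

```text
time: 16.05
ee_pos: [0.5541, 0.1153, 0.0558]
tcp_rot: [-62.8, 89.9, -145.7]
wrist_force: [16.6, 3.0, -7.6]
opening: 0.0108
```

Run:
```python
from st import *
c,T=st(); print(topslope(cloud(c),T))
```

```text
t 16.10 foot x 16.9 y 0.0 z 20.6 | F x -17.6 y 0.4 z -8.8 open 0.0111 ang 7.16 tilt [-0.09  0.04  3.2 ] TCP [0.5541 0.1153 0.0558]
t 16.15 foot x 16.9 y 0.1 z 20.6 | F x -16.1 y -0.5 z -8.6 open 0.0106 ang 7.15 tilt [-0.09  0.05  3.2 ] TCP [0.5541 0.1152 0.0558]
t 16.20 foot x 16.9 y 0.0 z 20.6 | F x -17.0 y -0.4 z -8.4 open 0.0107 ang 7.16 tilt [-0.09  0.04  3.2 ] TCP [0.5541 0.1153 0.0558]
(array([-0.22, -0.25]), 1465)
```

Call:
apply_moves:
  commands:
    - [0.0005,-0.002,0,0,-1]
    - [0.001,-0.0022,0,0,-1]
    - [0.001,-0.0025,0,0,-1]
    - [0.001,-0.0025,0,0,-1]
    - [0.001,-0.0025,0,0,-1]
    - [0.001,-0.0025,0,0,-1]

```text
time: 16.8
ee_pos: [0.5541, 0.1153, 0.0558]
tcp_rot: [79.4, 89.8, -3.4]
wrist_force: [14.4, 2.0, -3.6]
opening: 0.0104
```

Run:
```python
from st import *
c,T=st(); P=cloud(c); print(topslope(P,T)); Q=(P-T[:3,3])@T[:3,:3]
m=(abs(Q[...,0]+.043)<.005)&(abs(Q[...,1]+.0007)<.0045)&(abs(Q[...,2]+.004)<.01); print('tab top z',np.median(P[m][:,2]),'expected .098')
s=shot('side'); a=cv2.resize(c['frame'][150:480,170:470],(400,440)); b=cv2.resize(s['frame'][225:330,235:325],(400,466),interpolation=cv2.INTER_CUBIC)
o=np.zeros((470,800,3),np.uint8); o[:440,:400]=a; o[:466,400:]=b; cv2.imwrite('pics/f2.png',o)
```

```text
t 16.85 foot x 16.6 y 0.0 z 20.6 | F x -13.3 y -0.1 z -3.0 open 0.0106 ang 7.16 tilt [0.24 0.04 3.2 ] TCP [0.5542 0.1153 0.0558]
t 16.90 foot x 16.7 y 0.0 z 20.6 | F x -14.0 y 0.8 z -3.0 open 0.0106 ang 7.15 tilt [0.23 0.04 3.2 ] TCP [0.5541 0.1153 0.0558]
t 16.95 foot x 16.6 y 0.0 z 20.6 | F x -13.7 y 0.8 z -3.2 open 0.0108 ang 7.15 tilt [0.24 0.04 3.2 ] TCP [0.5542 0.1153 0.0558]
(array([0.49, 0.03]), 1469)
tab top z 0.09837738968692857 expected .098
```

View pics/f2.png

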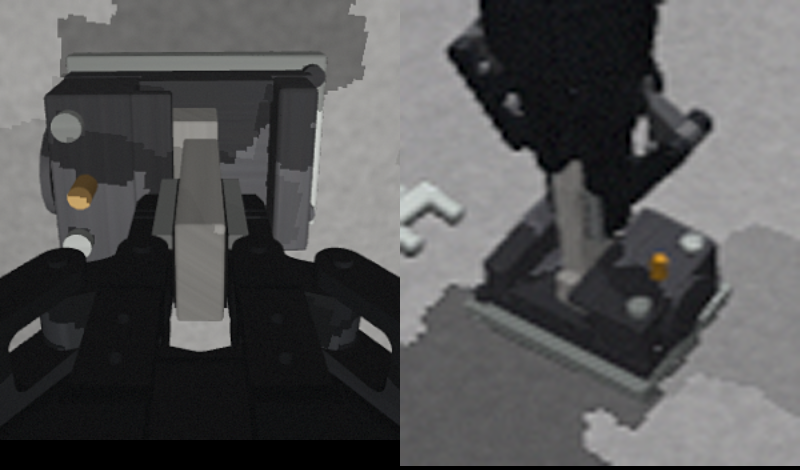

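The toe is under the lip. The foot centre is at 16.6 mm against 16.5 mm for home, the push is 14 N against a 6 N spring, and the block tilts less than 0.5°. I'm handing in.

```bash
python3 -c "
from workcell import bot
print(bot.job_done()); o=bot.get_obs(); print(o['time'],o['ee_pos'],o['wrist_force'],o['opening'])"
```

```text
the job is handed in; nothing more can be done
None
the job is handed in; nothing more can be done
```

The press block is standing in the caliper slot with its toe under the lip and pressed home. The gripper is still holding it, and I handed the job in at about 17 s of the 42 s allowed.

**What I did:** I picked up the bare-metal L-shaped block, not the pink or yellow look-alikes or the spacer. I stood it on the slot floor (contact seen at 20.1 mm) and slid it towards the piston.

**One correction:** On the first push the hand tilted up to 1.8°, and my attempt to correct it let the piston back by roughly 0.4 mm. I backed the block off against the slot's rear wall with about 20 N, which took the tilt out. I then pushed it home again.

**Last checks:**
- **Pressed home:** The foot centre is at 16.6 mm along the slot, against 16.5 mm for fully home. The push is about 14 N, against a spring force of about 6 N. On the first push, the force rose from 11 to 17 N with almost no movement, so it was against the solid housing.
- **Upright:** The hand is tilted 0.24°. The block's top measured 0.49°, compared with about 0.15° when it hung free.
- **Height:** The tab top is at 98.4 mm, where 98 mm was expected.

**Not fully settled:** The last vertical force was about -3 N, a slight upward pull by the hand, so the foot may be up to about 0.4 mm off the floor, held by friction at the toe. The piston joint itself could not be read, so "home" is inferred from position and force.

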